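Inspect a collet under the reading lens

TASK

Slide the V-block with the collet lying in it along the inspection plate, without lifting it or spilling the collet, out of the outline it stands in and squarely into the other outline, the one in front of the focus stand. Then pick up the reading lens by its handle and hold it level over the middle of the V-block, the lens at the height of the pointer on the stand, without touching block, collet or stand with it. Finish while still holding the lens there, steady; leave the pointer and the other tools where they are.

Things in the scene. Friction and masses are not known exactly. Their poses are not given: they have to be found in the camera images.
- inspection_plate: Flat dark steel plate, 110 (x) x 240 (y) x 10 mm high, fixed on the bench. Origin: centre of its underside; z up. Two alike outlines of bright corner brackets, 40 x 46 mm inside (x by y), are scribed on top, centred at y = +60 and y = -60 mm on its x = 0 line.
- focus_stand: Fixed upright steel post, 8 mm in diameter, its top 162 mm above the bench, on a round foot of 44 mm. It stands behind one of the two outlines, the viewing outline. Origin: the centre of that outline, at bench level; the post stands at x = +85 mm, y = 0 in this frame, whose axes run parallel to the plate's.
- view_mark (a point): Centre of the viewing outline, on the top of the plate (10 mm above the bench).
- pointer (a joint): Height setting of the brass collar with a pointed tip on the post, m; 0 = tip 90 mm above the bench, 0.04 = tip 130 mm. Already set, held by friction (about 4 N); not to be moved.
- pointer_tip (a point): Sharp end of the brass pointer, 64 mm behind the centre of the viewing outline, pointing to it; its height is the focal height. Its axes are the stand's; z up.
- v_block: Steel V-block, 34 (x) x 40 (y) x 28 mm high, about 0.2 kg, loose on the plate in the outline that has no stand. Origin: centre of its underside; the groove runs along x; z up. The side faces (y = +-20 mm) are flat over the full height.
- collet: Small steel collet, 26 mm long, 10 mm thick, lying loose in the groove of the V-block, centred in it, its top about 29 mm above the underside of the block. Origin: the centre of its thin end, z along its length.
- reading_lens: Reading lens lying on the bench at the left, 0.07 kg. Straight black handle 75 mm long (x = -45 to +30 mm), 16 mm wide (y), 20 mm high, flat-sided; a steel-rimmed round lens 53 mm in diameter and 12 mm thick follows towards +x. Origin: underside of the handle at the point to grip, under the centre of mass (within 5 mm); z up.
- lens_centre (a point): Centre of the lens: x = +68 mm, z = +6 mm in the frame of the reading lens.
- tweezers: Steel tweezers, 122 mm long, 8 mm high, lying beside the left edge of the plate; bystander. Origin: centre of the underside.
- brass_hammer: Small brass hammer, 170 mm long, 20 mm high, lying in front of the plate; bystander. Origin: centre of the underside.
- paste_tin: Round tin, 56 mm in diameter, 22 mm high, right of the plate; bystander. Origin: centre of the underside.
- screwdriver_green: Small screwdriver with a green end, 146 mm long, 14 mm high, near the front edge; bystander. Origin: centre of the underside.
- graver_a: Graver with a wooden mushroom handle, 112 mm long, 25 mm high, behind the reading lens; bystander. Origin: centre of the underside.
- pin_vise: Pin vise, 85 mm long, 11 mm thick, at the front right; bystander. Origin: centre of the underside.
Mind the look-alikes: they are no part of the job. What is shaped like the v_block but green or turquoise is not meant.

How it is judged:
By the outcome, as a careful person would: the job done as asked, in the order asked, and still so for the second after the job is handed in, while the arm keeps its last pose, push and grip.
It also fails if it takes over 53 s, if anything falls off the work surface, if the arm or the gripper's body presses on something with over 40 N, if the wrist force passes 120 N, or if a joint passes its speed limit or range.

ROBOT

A 6-joint arm with a two-finger parallel gripper is mounted at the origin on a cart in front of the work surface, level with it; the furniture and walls round the work are solid. World frame = base frame: x ahead of the robot, y to its left, z up, the work surface at z = 0. Lengths are in m, angles in rad, forces in N, time in s.
With the tool pointing down it reaches from about 0.375 to 0.9 m from the base axis. Payload 3.1 kg.
Tool frame: the origin (TCP) lies on the centre line of the jaws, within the pads' length; the fingertips stand robot.tip_reach ahead of it and the grasp point (between the pads) lies 8 mm behind it (robot.tip_reach is the distance from the TCP to the fingertips, in m); z points along the fingers, y is the line along which they close (so a half turn about z gives the same grasp; the last joint's range is limited). The gripper opens to 87 mm and grips with 3 to 60 N. Pads are 19 mm wide; open, the fingers measure 117 mm over their backs; the gripper's body (75 mm by 190 mm) begins 51 mm behind the grasp point.
Start: joints at [1.171, 0.527, 1.433, -0, 1.181, -0.178], TCP at [0.137, 0.61, 0.234] pointing down, gripper open.
Joint ranges: [-3.08, 3.08], [-0.75, 2.2], [0.22, 2.44], [-1.43, 4.57], [0, 2.65], [-2.85, 2.85]. Speed limits (rad/s): [2.79, 2.79, 3.14, 3.14, 3.14, 3.14].

INTERFACE

Orientations are given as a unit quaternion [x, y, z, w].
In Python, from rig import robot gives the robot as it stands.
- The arm moves only by the tool jog_arm, never from a script. Its argument "motion" is one flat list of numbers, 7 for each row, row after row: the shift along the tool's x, y, z scaled (see below), then the turn, a rotation vector about the tool's x, y, z scaled (see below), then the gripper's target within -1 to 1 (shut at 1, half-way at 0, fully open at -1). In form: [x, y, z, rx, ry, rz, hand, x, y, z, rx, ry, rz, hand, ...]. A call has 1 to 12 rows; each row shifts and turns the commanded pose from where the row before left it, along the tool's axes as they then stand; what a row does not reach is not made up. The controller multiplies each number of a shift by 4 cm and each number of a turn by 4 degrees. A row lasts 1/8 s, in which the tool goes at most 62.5 mm and 10.7 degrees, less where a joint would pass 70% of its speed; a pose out of reach is approached as far as the arm can. A call with a number of a shift or a turn outside -1 to 1 is refused whole. A call with a gripper value outside its range is refused whole. The fingers move at their own pace and stop on an object; "grip_force" is the grip in N (left out, the last holds). Time passes only in rows, so rows that do not move let the fingers close. It gives the time, the measured TCP pose, the force, the opening and the grip force at its end, in the units of the state.
- robot.get_obs(): the state, without advancing time (a new reading comes with each control period).
- robot.camera(name): name is "side" or "top" or "wrist"; returns the picture (400x640x3 uint8, blue, green, red); there is no depth.
- robot.calibration(name): a dict with "fx", "fy", "cx", "cy" (pixels), "dist_coeffs" ([k1, k2, p1, p2, k3] as OpenCV has them; the pictures are not rectified), "R" (3x3) and "t" (3): a world point X has camera coordinates R X + t; the wrist camera has in their place "T_tool_cam" (4x4, takes a point from camera to tool coordinates, whose origin is the TCP and whose axes are the flange's). Camera axes: x right, y down, z forward; pixel columns grow to the right and rows downward; lengths in m; the calibration is good to about 2 mm. A picture is of the moment at which its call begins: read the wrist's pose just before it. calibration takes no time and is no camera call.
- robot.hand_in(): hands the job in; it is judged then, once.
The state is a dict: "time": time; "q": joint angles; "joint_velocities": joint speeds; "joint_torque": joint torques, N m; "position": TCP position; "tool_rot": TCP orientation; "ft_force": force on the tool from outside, world axes, zero at the start; "moment": the same for the moment, N m; "grip_width": finger opening in m; "grip_force": force on a finger pad.
Only numpy, scipy, OpenCV 4.12 (cv2) and the standard library are available. Lean on these libraries where they do the work, as an engineer would, in place of code of your own. Each camera call takes 0.05 s, during which the arm holds its last target. There are 200 camera calls.

## Working session

There is one attempt and no reset: what is moved stays moved. The work goes in short steps, Python scripts to look and compute and a tool call to move; the robot and the scene stay as the last step left them, time stands still between calls to the robot, and variables do not carry over. Pictures are saved under pics/ and viewed, at most 10 in all, crops included, and the job is handed in when it is done.

Besides the shell and the picture viewer there is one more tool, called after "Request:" in YAML: its name, and indented under it one key for each argument. jog_arm: Moves the arm, as the interface text tells. Shifts and turns lie within -1 to 1; 1 stands for 4 cm of shift or 4 degrees of turn. Its arguments: {"type":"object","properties":{"motion":{"type":"array","items":{"type":"number"}},"grip_force":{"type":"number"}},"required":["motion"]}

```bash
mkdir -p pics; ls; python3 - <<'E'
from rig import robot
import cv2
o=robot.get_obs(); print({k:(v if not hasattr(v,'round') else v) for k,v in o.items()}); print(robot.tip_reach)
for n in("top","side"):
    cv2.imwrite(f"pics/{n}0.png",robot.camera(n)); print(n,robot.calibration(n))
print(robot.calibration("wrist"))
E
```

```text
pics
{'time': 0.0, 'q': array([ 1.17149388e+00,  5.28490955e-01,  1.43387768e+00,  2.82139453e-05,
        1.18138441e+00, -1.78506967e-01]), 'joint_velocities': array([-0.00157022,  0.00071789, -0.0021054 , -0.00074285, -0.0002123 ,
       -0.00263354]), 'joint_torque': array([ 1.42713787e-03, -4.40046573e+01, -1.76595140e+01,  6.35178527e-02,
        5.81937900e-02, -1.72172654e-04]), 'position': array([0.13657269, 0.60918544, 0.2325642 ]), 'tool_rot': array([ 1.10178901e-01,  9.93911185e-01, -1.03171266e-03, -3.20255028e-04]), 'ft_force': array([0.04891899, 0.4929156 , 0.18460911]), 'moment': array([-0.01214169,  0.00969919,  0.0122557 ]), 'grip_force': 0.0, 'grip_width': 0.08696587323650756}
0.011
top {'fx': 416.59515118778927, 'fy': 416.59515118778927, 'cx': 313.80175330719857, 'cy': 196.01779932381837, 'dist_coeffs': array([-0.07727881,  0.        ,  0.        ,  0.        ,  0.        ]), 'R': array([[ 0.00761548, -0.99997046, -0.00103679],
       [-0.97676376, -0.00721666, -0.21419726],
       [ 0.21418346,  0.00264392, -0.97678987]]), 't': array([0.02607314, 0.56698359, 0.86
[... 248 characters left out ...]
1],
       [-0.22333071, -0.52814236, -0.81926128],
       [ 0.28827624,  0.76710456, -0.57310331]]), 't': array([-0.51737243,  0.20301156,  0.97581055])}
{'fx': 320.3164163599858, 'fy': 320.3164163599858, 'cx': 316.4945284039472, 'cy': 200.4868747274406, 'dist_coeffs': array([-0.02697425,  0.        ,  0.        ,  0.        ,  0.        ]), 'T_tool_cam': array([[ 4.35680060e-04, -9.52457639e-01, -3.04670734e-01,
         8.48335341e-02],
       [ 9.99999797e-01,  2.73132072e-04,  5.76140807e-04,
         4.76526655e-04],
       [-4.65534364e-04, -3.04670923e-01,  9.52457564e-01,
        -1.51385348e-01],
       [ 0.00000000e+00,  0.00000000e+00,  0.00000000e+00,
         1.00000000e+00]])}
```

View pics/top0.png

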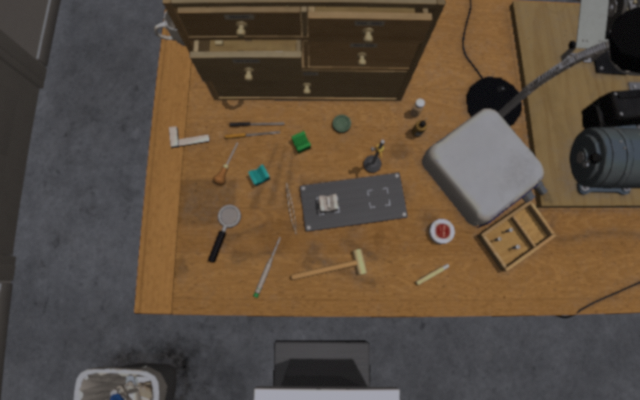

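View pics/side0.png

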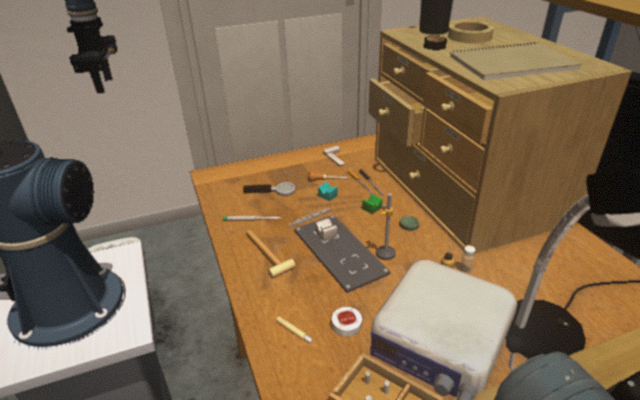

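The first pictures show three candidates for the V-block: the steel one at top (328,204), the turquoise one at (259,176) and the green one at (301,142). I choose the steel one, because it stands on the plate. The empty viewing outline is at (378,198), the stand foot at (373,163), and the lens at (230,215) with its handle at (217,247). Next, a close crop.

```bash
cat >h.py <<'E'
from rig import robot
import numpy as np, cv2
from scipy.spatial.transform import Rotation as Ro
def cam(name,obs=None):
    c=robot.calibration(name)
    K=np.array([[c['fx'],0,c['cx']],[0,c['fy'],c['cy']],[0,0,1]]);d=np.array(c['dist_coeffs'])
    if name=='wrist':
        T=np.eye(4);T[:3,:3]=Ro.from_quat(obs['tool_rot']).as_matrix();T[:3,3]=obs['position']
        W=T@c['T_tool_cam'];R=W[:3,:3].T;t=-R@W[:3,3]
    else: R,t=c['R'],c['t']
    return K,d,R,t
def pix2w(C,px,z):
    K,d,R,t=C
    u=cv2.undistortPoints(np.array(px,float).reshape(-1,1,2),K,d).reshape(-1,2)
    r=np.c_[u,np.ones(len(u))]@R; o=-R.T@t
    return o+r*((z-o[2])/r[:,2])[:,None]
def w2pix(C,X):
    K,d,R,t=C
    return cv2.projectPoints(np.array(X,float).reshape(-1,1,3),cv2.Rodrigues(R)[0],t,K,d)[0].reshape(-1,2)
E
python3 - <<'E'
from h import *
im=cv2.imread('pics/top0.png')
cv2.imwrite('pics/c1.png',cv2.resize(im[120:270,200:412],None,fx=3.75,fy=3.75,interpolation=cv2.INTER_CUBIC))
C=cam('top')
np.set_printoptions(precision=4,suppress=True)
print(pix2w(C,[(301,187),(401,174),(407,215),(307,229)],.01))
print(pix2w(C,[(328,204),(378,198),(217,247),(230,215)],.01))
E
```

```text
[[ 0.5995  0.0607  0.01  ]
 [ 0.6331 -0.1763  0.01  ]
 [ 0.5345 -0.1866  0.01  ]
 [ 0.5002  0.0455  0.01  ]]
[[ 0.5593 -0.0028  0.01  ]
 [ 0.5744 -0.1199  0.01  ]
 [ 0.4568  0.2514  0.01  ]
 [ 0.5314  0.2249  0.01  ]]
```

View pics/c1.png

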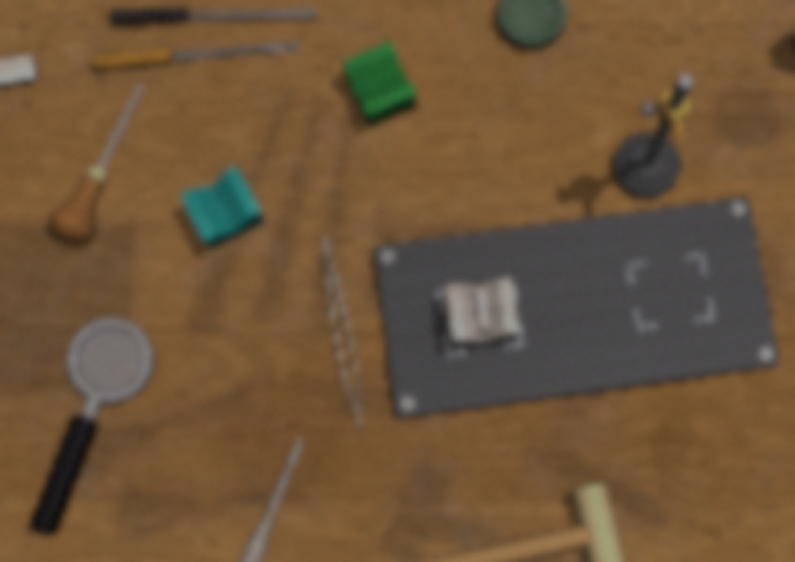

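The crop confirms the grey steel V-block with the collet on the plate at (480,310), while the green and turquoise ones are on the bench. The viewing outline is at (672,292), with the stand behind it. I'm bringing the wrist camera over.

Request:
jog_arm:
  motion: [-0.9,-0.97,0,0,0,0,-1,-0.9,-0.97,0,0,0,0,-1,-0.9,-0.97,0,0,0,0,-1,-0.9,-0.97,0,0,0,0,-1,-0.9,-0.97,0,0,0,0,-1,-0.9,-0.97,0,0,0,0,-1,-0.9,-0.97,0,0,0,0,-1,-0.9,-0.97,0,0,0,0,-1,-0.9,-0.97,0,0,0,0,-1,-0.9,-0.97,0,0,0,0,-1,-0.9,-0.97,0,0,0,0,-1,-0.9,-0.97,0,0,0,0,-1]

```text
time: 1.6
position: [0.4569, 0.0593, 0.2334]
tool_rot: [0.11, 0.994, 0.0, -0.0]
ft_force: [-0.2, 0.4, -0.6]
grip_width: 0.0874
grip_force: 0.0
```

Request:
jog_arm:
  motion: [-0.6,-0.9,0,0,0,0,-1,-0.6,-0.9,0,0,0,0,-1,-0.5,-0.9,0,0,0,0,-1,0,0,0,0,0,-1,-1,0,0,0,0,0,-1,-1,0,0,0,0,0,-1,-1,0,0,0,0,0,-1,-1,0,0,0,0,0,-1,-1,0,0,0,0,0,0,-1]

```text
time: 2.72
position: [0.4988, -0.0593, 0.2333]
tool_rot: [-0.064, 0.998, 0.0, -0.0]
ft_force: [-0.6, -0.4, -0.1]
grip_width: 0.0868
grip_force: 0.0
```

```bash
python3 - <<'E'
from h import *
import pickle
o=robot.get_obs(); im=robot.camera('wrist'); cv2.imwrite('pics/w1.png',im); pickle.dump(o,open('w1.pkl','wb'))
print(o['time'],o['position'],Ro.from_quat(o['tool_rot']).as_matrix(),o['q'])
E
```

```text
2.725 [ 0.49881558 -0.05925603  0.2332517 ] [[-9.91891812e-01 -1.27082989e-01 -7.39468686e-04]
 [-1.27083234e-01  9.91892013e-01  2.94092349e-04]
 [ 6.96098949e-04  3.85681865e-04 -9.99999683e-01]] [-3.41069701e-01  3.63986422e-01  1.73502736e+00  3.44899434e-05
  1.04337412e+00 -2.03931111e+00]
```

View pics/w1.png

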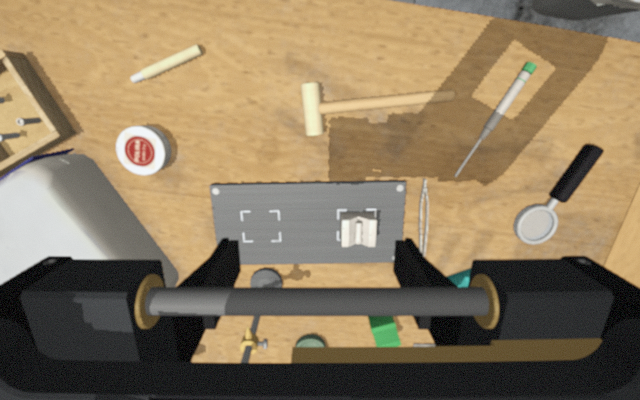

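The wrist view has the viewing outline at (261,226), the V-block at (359,231), the stand foot at (266,280), the pointer collar near (253,345), the lens at (537,224) and its handle at (577,172). I'm enlarging the plate for exact measurement.

```bash
python3 - <<'E'
from h import *
im=cv2.imread('pics/w1.png')
a=cv2.resize(im[175:275,210:410],None,fx=4,fy=4,interpolation=cv2.INTER_CUBIC)
cv2.imwrite('pics/w1c.png',a)
E
```

```text
(no output)
```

View pics/w1c.png

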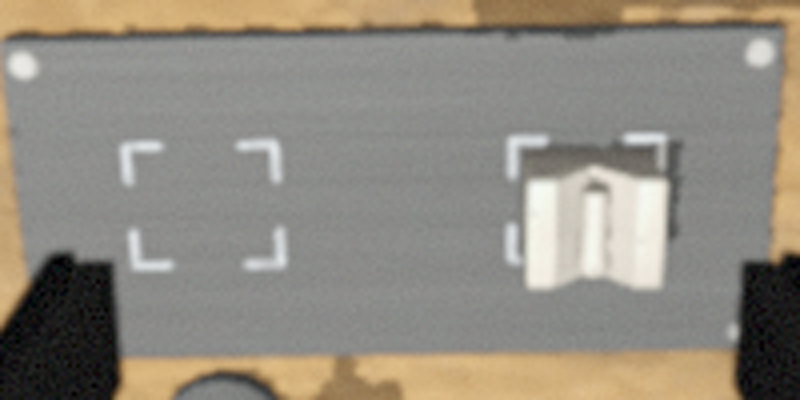

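```bash
python3 - <<'E'
from h import *
import pickle
np.set_printoptions(precision=4,suppress=True)
o=pickle.load(open('w1.pkl','rb')); C=cam('wrist',o)
f=lambda p:(np.array(p,float)+.5)/4-.5+[210,175]
V=pix2w(C,f([(122,144),(279,141),(286,268),(132,270)]),.01); print('view',V,V.mean(0),np.linalg.norm(np.diff(V,axis=0),axis=1))
P=pix2w(C,f([(5,40),(783,26)]),.01);d=P[1]-P[0];print('plate',P,np.linalg.norm(d),np.degrees(np.arctan2(-d[0],d[1])))
S=pix2w(C,f([(509,138),(664,136),(509,263)]),.01);print('src',S, 'centre',(S[1]+S[2])/2,S[0]-V[0], np.degrees(np.arctan2(-(S[0]-V[0])[0],(S[0]-V[0])[1])))
B=pix2w(C,f([(526,178),(669,178),(664,288),(525,289)]),.038);print('blk',B,B.mean(0),np.linalg.norm(np.diff(B,axis=0),axis=1))
d=B[1]+B[2]-B[0]-B[3];print(np.degrees(np.arctan2(-d[0],d[1])))
# lens
im=cv2.imread('pics/w1.png')
print('lens',pix2w(C,[(537,224)],.012),pix2w(C,[(557,196),(592,150)],.02))
print('toolyaw',np.degrees(np.arctan2(0.127083,0.99189)))
T=cam('top');print('top view centre',pix2w(T,[(200+672/3.75,120+292/3.75)],.01), 'blk',pix2w(T,[(200+482/3.75,120+312/3.75)],.033))
E
```

```text
view [[ 0.5587 -0.1462  0.01  ]
 [ 0.5515 -0.0979  0.01  ]
 [ 0.5942 -0.0917  0.01  ]
 [ 0.6012 -0.1407  0.01  ]] [ 0.5764 -0.1192  0.01  ] [0.0488 0.0431 0.0495]
plate [[ 0.5298 -0.1834  0.01  ]
 [ 0.4955  0.0495  0.01  ]] 0.23538799369823138 8.367493161114242
src [[ 0.5414 -0.0274  0.01  ]
 [ 0.5347  0.0202  0.01  ]
 [ 0.5833 -0.0211  0.01  ]] centre [ 0.559  -0.0005  0.01  ] [-0.0172  0.1189  0.    ] 8.25149536710722
blk [[ 0.5435 -0.0238  0.038 ]
 [ 0.5382  0.0173  0.038 ]
 [ 0.573   0.0223  0.038 ]
 [ 0.5785 -0.0188  0.038 ]] [ 0.5583 -0.0007  0.038 ] [0.0415 0.0351 0.0415]
7.478902212285347
lens [[0.5284 0.2276 0.012 ]] [[0.4877 0.2336 0.02  ]
 [0.4285 0.2557 0.02  ]]
toolyaw 7.301077553761033
top view centre [[ 0.5748 -0.1227  0.01  ]] blk [[ 0.5565 -0.0032  0.033 ]]
```

Block, both outlines and plate agree: the slide is 120 mm at a plate yaw of 8.2°. I'll align, go over the block and lower.

Request:
jog_arm:
  motion: [0,0,0,0,0,-0.22,-1,-0.56,0.41,0.5,0,0,0,-1,-0.56,0.41,0.6,0,0,0,-1,-0.56,0.42,0.6,0,0,0,-1,0,0,0.7,0,0,0,-1,0,0,0.7,0,0,0,-1,0,0,0,0,0,0,-1,0,0,0,0,0,0,-1]
  grip_force: 5

```text
time: 3.78
position: [0.5591, -0.0008, 0.1103]
tool_rot: [-0.072, 0.997, -0.0, 0.001]
ft_force: [0.5, -0.1, 0.4]
grip_width: 0.0868
grip_force: 0.0
```

```bash
python3 - <<'E'
from h import *
import pickle
o=robot.get_obs(); im=robot.camera('wrist'); cv2.imwrite('pics/w2.png',im[100:]); pickle.dump(o,open('w2.pkl','wb'))
print(o['time'],o['position'],Ro.from_quat(o['tool_rot']).as_matrix())
C=cam('wrist',o);print(w2pix(C,o['position']), w2pix(C,[.5583,-.0007,.038]),w2pix(C,[.5764,-.1192,.01]))
E
```

```text
3.775 [ 0.55909764 -0.00081018  0.11025175] [[-9.89707514e-01 -1.43100132e-01  1.17863423e-03]
 [-1.43100550e-01  9.89708116e-01 -2.78091375e-04]
 [-1.12670895e-03 -4.43892330e-04 -9.99999267e-01]]
[[315.18078764 265.34934849]] [[315.82421167 216.08488708]] [[172.02873992 205.19479023]]
```

View pics/w2.png

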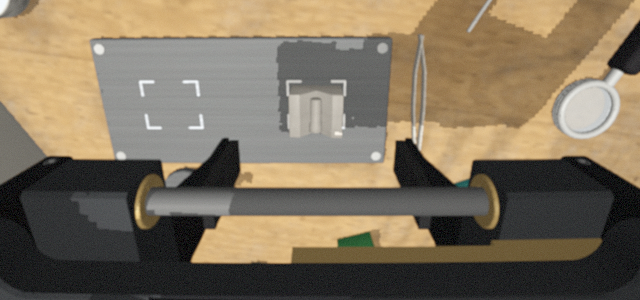

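The block top is at (316,216) in full-frame pixels, as predicted, and the jaws straddle it evenly. I'm lowering and closing gently.

Request:
jog_arm:
  motion: [0.02,0,0.6,0,0,0,-1,0,0,0.6,0,0,0,-0.6,0,0,0.5,0,0,0,-0.3,0,0,0.3,0,0,0,-0.2,0,0,0.13,0,0,0,-0.15,0,0,0,0,0,0,-0.12,0,0,0,0,0,0,-0.08]
  grip_force: 5

```text
time: 4.7
position: [0.5582, -0.0009, 0.0251]
tool_rot: [-0.072, 0.997, -0.0, 0.001]
ft_force: [-0.3, -0.5, 1.2]
grip_width: 0.048
grip_force: 0.0
```

Request:
jog_arm:
  motion: [0,0,0,0,0,0,-0.04,0,0,0,0,0,0,0.02,0,0,0,0,0,0,0.06,0,0,0,0,0,0,0.15,0,0,0,0,0,0,0.15]
  grip_force: 5

```text
time: 5.32
position: [0.5581, -0.0012, 0.0246]
tool_rot: [-0.072, 0.997, -0.0, 0.0]
ft_force: [-0.3, -2.8, 1.7]
grip_width: 0.0401
grip_force: 5.0
```

Block gripped at 40.1 mm with 5 N. Sliding it 119.4 mm along the plate's −y.

Request:
jog_arm:
  motion: [0,-0.1,0,0,0,0,0.15,0,-0.2,0,0,0,0,0.15,0,-0.3,0,0,0,0,0.15,0,-0.3,0,0,0,0,0.15,-0.03,-0.3,0,0,0,0,0.15,0,-0.3,0,0,0,0,0.15,0,-0.3,0,0,0,0,0.15,0,-0.3,0,0,0,0,0.15,0,-0.3,0,0,0,0,0.15,0,-0.3,0,0,0,0,0.15,0,-0.2,0,0,0,0,0.15,0,-0.08,0,0,0,0,0.15]
  grip_force: 5

```text
time: 6.82
position: [0.5753, -0.1185, 0.0245]
tool_rot: [-0.071, 0.997, 0.001, -0.001]
ft_force: [-0.9, 5.9, 5.5]
grip_width: 0.0401
grip_force: 5.0
```

Request:
jog_arm:
  motion: [0,0,0,0,0,0,0.15,0,0,0,0,0,0,0.15]
  grip_force: 5

```text
time: 7.08
position: [0.5754, -0.1188, 0.0245]
tool_rot: [-0.072, 0.997, 0.0, -0.001]
ft_force: [-1.0, 2.5, 4.7]
grip_width: 0.04
grip_force: 5.0
```

```bash
python3 - <<'E'
from h import *
import pickle
o=robot.get_obs(); im=robot.camera('wrist'); pickle.dump(o,open('w3.pkl','wb'));cv2.imwrite('pics/w3f.png',im)
print(o['time'],o['position'],o['grip_width'])
cv2.imwrite('pics/w3.png',cv2.resize(im[150:300,220:420],None,fx=4,fy=4,interpolation=cv2.INTER_CUBIC))
E
```

```text
7.075 [ 0.57540282 -0.11882076  0.02452977] 0.03995783536680129
```

View pics/w3.png

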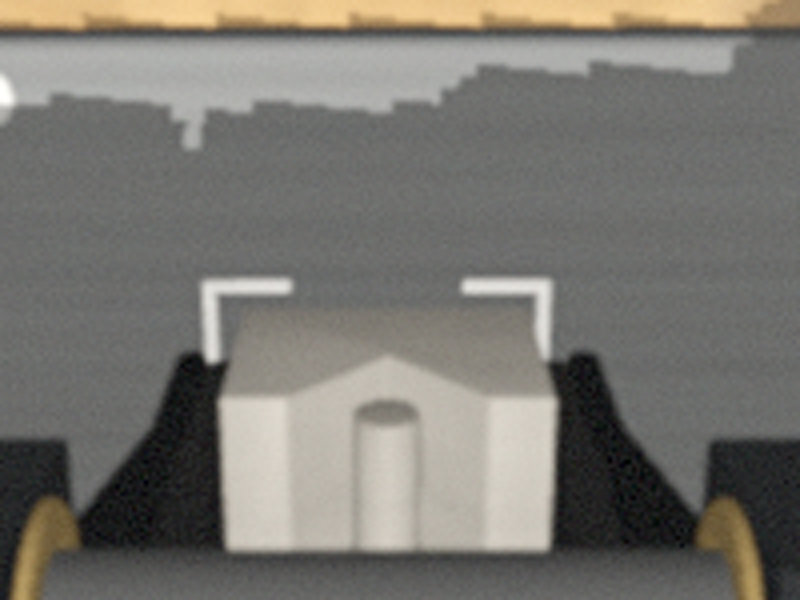

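```bash
python3 - <<'E'
from h import *
import pickle
np.set_printoptions(precision=4,suppress=True)
o=pickle.load(open('w3.pkl','rb')); C=cam('wrist',o); R=Ro.from_quat(o['tool_rot']).as_matrix()
f=lambda p:(np.array(p,float)+.5)/4-.5+[220,150]
def g(p,z): return ((pix2w(C,f(p),z)-o['position'])@R)*1000
print('inner',g([(217,294),(540,294)],.01),'outer',g([(202,279),(553,279)],.01))
print('base',g([(247,311),(532,311)],.01)); print('topfront',g([(220,397),(556,397)],.038)); 
E
```

```text
inner [[ 18.292  -23.027   14.5343]
 [ 18.288   21.9368  14.561 ]] outer [[ 20.5252 -25.0183  14.5353]
 [ 20.5217  23.659   14.5642]]
base [[ 15.7409 -18.934   14.5342]
 [ 15.7351  20.9119  14.5578]]
topfront [[ 16.3287 -19.2308 -13.4654]
 [ 16.3186  20.724  -13.4417]]
```

The block sits about 1.5 mm too far along +y and about 0.5 mm too near the robot inside the outline, and it is square. A small correction, then release.

Request:
jog_arm:
  motion: [-0.015,-0.02,0,0,0,0,0.15,0,-0.019,0,0,0,0,0.15,0,0,0,0,0,0,0.15,0,0,0,0,0,0,0.15]

```text
time: 7.62
position: [0.5756, -0.1194, 0.0245]
tool_rot: [-0.072, 0.997, 0.001, -0.001]
ft_force: [-1.5, 4.4, 6.1]
grip_width: 0.0404
grip_force: 5.0
```

```bash
python3 - <<'E'
from h import *
import pickle
np.set_printoptions(precision=4,suppress=True)
a=cv2.imread('pics/w3f.png')
o=robot.get_obs(); im=robot.camera('wrist'); pickle.dump(o,open('w4.pkl','wb'))
o3=pickle.load(open('w3.pkl','rb')); R=Ro.from_quat(o['tool_rot']).as_matrix()
print((o['position']-o3['position'])@R*1000,o['ft_force'])
# shift of bracket in the picture
t=cv2.cvtColor(a,6)[215:232,265:300]; s=cv2.cvtColor(im,6)[205:245,255:370]
for name,t in(('L',cv2.cvtColor(a,6)[216:230,266:296]),('R',cv2.cvtColor(a,6)[216:230,332:364])):
    r=cv2.matchTemplate(cv2.resize(s,None,fx=8,fy=8,interpolation=2),cv2.resize(t,None,fx=8,fy=8,interpolation=2),5)
    m=cv2.minMaxLoc(r);print(name,m[1],np.array(m[3])/8+[255,205])
E
```

```text
[-0.0796 -0.5615  0.0153] [-1.4987  4.4327  6.1034]
L 0.9969654083251953 [267. 216.]
R 0.9957794547080994 [333.   215.75]
```

Request:
jog_arm:
  motion: [-0.01,-0.025,0,0,0,0,0.15,-0.005,-0.015,0,0,0,0,0.15,0,0,0,0,0,0,0.15,0,0,0,0,0,0,0.15]

```text
time: 8.18
position: [0.5761, -0.1207, 0.0245]
tool_rot: [-0.072, 0.997, 0.001, -0.002]
ft_force: [-2.2, 5.0, 6.8]
grip_width: 0.0398
grip_force: 5.0
```

```bash
cat >chk.py <<'E'
from h import *
import pickle
np.set_printoptions(precision=4,suppress=True)
a=cv2.imread('pics/w3f.png')
o=robot.get_obs(); im=robot.camera('wrist'); cv2.imwrite('pics/w5f.png',im)
o3=pickle.load(open('w3.pkl','rb')); R=Ro.from_quat(o['tool_rot']).as_matrix()
print((o['position']-o3['position'])@R*1000,o['ft_force'])
s=cv2.cvtColor(im,6)[205:245,255:370]
for name,t in(('L',cv2.cvtColor(a,6)[216:230,266:296]),('R',cv2.cvtColor(a,6)[216:230,332:364])):
    r=cv2.matchTemplate(cv2.resize(s,None,fx=8,fy=8,interpolation=2),cv2.resize(t,None,fx=8,fy=8,interpolation=2),5)
    m=cv2.minMaxLoc(r);print(name,m[1],np.array(m[3])/8+[255,205])
E
python3 chk.py
```

```text
[-0.4054 -1.9641  0.0087] [-2.1619  5.0163  6.8165]
L 0.9948739409446716 [269.375 215.5  ]
R 0.9954761862754822 [335.5  215.25]
```

Request:
jog_arm:
  motion: [0,0.015,0,0,0,0,0.15,0,0,0,0,0,0,0.15,0,0,0,0,0,0,-0.3,0,0,0,0,0,0,-0.4]

```text
time: 8.72
position: [0.5775, -0.1216, 0.024]
tool_rot: [-0.072, 0.997, -0.0, -0.0]
ft_force: [-0.6, 0.3, -0.3]
grip_width: 0.0526
grip_force: 0.0
```

Request:
jog_arm:
  motion: [0,0,0,0,0,0,-0.4,0,0,-0.4,0,0,0,-0.4,0,0,-0.8,0,0,0,-0.6,0.5,0,-0.8,0,0,0,-1,0.5,0,-0.5,0,0,0,-1,0.4,0,0,0,0,0,-1,0,0,0,0,0,0,-1,0,0,0,0,0,0,-1]

```text
time: 9.72
position: [0.5223, -0.129, 0.1237]
tool_rot: [-0.072, 0.997, 0.0, -0.0]
ft_force: [0.6, 1.4, -0.0]
grip_width: 0.0868
grip_force: 0.0
```

```bash
python3 - <<'E'
from h import *
import pickle
o=robot.get_obs(); im=robot.camera('wrist'); pickle.dump(o,open('w6.pkl','wb'));cv2.imwrite('pics/w6f.png',im)
s=robot.camera('side');cv2.imwrite('pics/s6.png',s)
print(o['time'],o['position'],o['ft_force'])
C=cam('wrist',o);print(w2pix(C,[[.5764,-.1192,.01],[.63969,-.11,.11],[.6605,-.107,.0]]))
print(w2pix(cam('side'),[[.5764,-.1192,.01],[.63969,-.11,.11]]))
x=cv2.resize(im[150:300,220:420],None,fx=3,fy=3,interpolation=2)
y=cv2.resize(s[185:295,290:410],None,fx=5,fy=5,interpolation=2)
y=cv2.resize(s[185:275,350:405],None,fx=5,fy=5,interpolation=2)
c=np.zeros((600,800,3),np.uint8);z=cv2.resize(x,(520,390));c[:390,:520]=z;c[:450,525:800]=y;cv2.imwrite('pics/c6.png',c)
E
```

```text
9.725 [ 0.52233309 -0.12901103  0.12374386] [ 0.59977639  1.35717936 -0.04524477]
[[317.72997826 257.00899384]
 [318.34574012 407.65898463]
 [317.60360586 325.96821644]]
[[353.14072431 263.11704985]
 [379.52903045 217.07729657]]
```

View pics/c6.png

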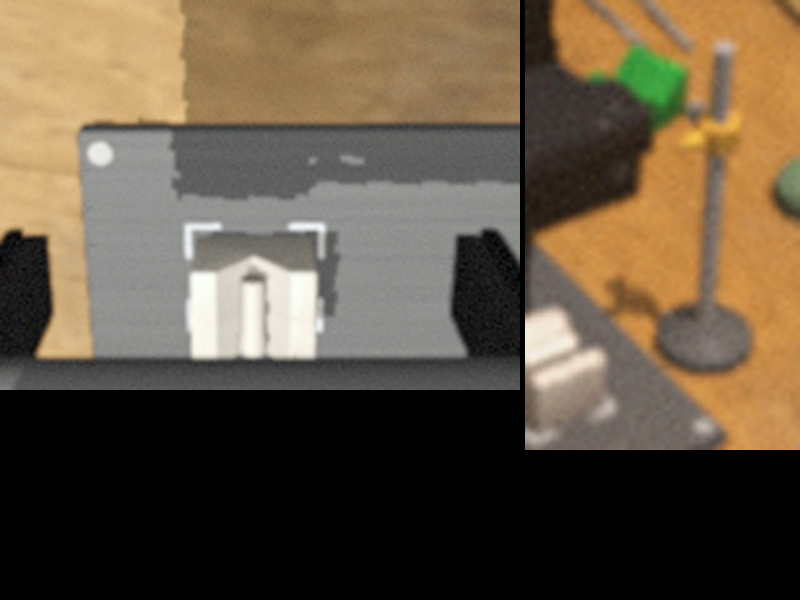

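The block stands evenly and squarely in the viewing brackets with the collet still in it. In the side view, the pointer tip is at crop (683,143) and the post top at (724,47). I'm computing the pointer height, checked against the known post, and refining the lens pose.

```bash
python3 - <<'E'
from h import *
import pickle
np.set_printoptions(precision=4,suppress=True)
S=cam('side'); v=np.array([.5767,-.1203]); px=np.array([np.cos(np.radians(8.2)),np.sin(np.radians(8.2))])
g=lambda x,y:np.array([350+(x-525+.5)/5-.5,185+(y+.5)/5-.5])
tip,top=g(683,143),g(724,45)
P=lambda d,z:w2pix(S,[*(v+d*px),z])[0]
print('tip',tip,'top',top,'pred top',P(.085,.162),'foot pred',P(.085,0),'foot seen',g(704,333))
for z in(.10,.105,.11,.115,.12,.125,.13):print(z,P(.064,z))
# lens, wrist pic w1: threshold
o=pickle.load(open('w1.pkl','rb'));C=cam('wrist',o);im=cv2.imread('pics/w1.png')
gr=cv2.cvtColor(im,6)
m=(gr<45).astype(np.uint8);m[:,:545]=0;m[210:]=0;m[:135]=0
n,l,st,ce=cv2.connectedComponentsWithStats(m);k=1+np.argmax(st[1:,4]);ys,xs=np.where(l==k)
r=cv2.minAreaRect(np.c_[xs,ys].astype(np.float32));print(r,st[k])
b=pix2w(C,cv2.boxPoints(r),.012);print(b,b.mean(0))
hsv=cv2.cvtColor(im,40);m=(hsv[...,1]<60)&(gr>110);m[:,:510]=0;m[:195]=0;m[255:]=0
n,l,st,ce=cv2.connectedComponentsWithStats(m.astype(np.uint8));k=1+np.argmax(st[1:,4]);print(st[k],ce[k])
ys,xs=np.where(l==k);(c,rad)=cv2.minEnclosingCircle(np.c_[xs,ys].astype(np.float32));print(c,rad)
q=np.array([[st[k][0]+st[k][2]/2-.5,ce[k][1]]]);print(pix2w(C,[c,ce[k]],.009))
T=cam('top');f=lambda x,y:(200+x/3.75,120+y/3.75)
print('top',pix2w(T,[f(110,360)],.009),pix2w(T,[f(83,420),f(45,530)],.02))
E
```

```text
tip [381.2 213.2] top [389.4 193.6] pred top [389.5306 193.9375] foot pred [385.326  253.6959] foot seen [385.4 251.2]
0.1 [379.7104 221.1381]
0.105 [379.8212 219.2465]
0.11 [379.9328 217.3442]
0.115 [380.045 215.431]
0.12 [380.1579 213.5071]
0.125 [380.2715 211.5721]
0.13 [380.3858 209.6261]
((575.1970825195312, 172.41783142089844), (17.366140365600586, 66.5904541015625), 35.942108154296875) [550 145  52  56 857]
[[0.4885 0.2289 0.012 ]
 [0.4186 0.2533 0.012 ]
 [0.4278 0.2751 0.012 ]
 [0.499  0.2515 0.012 ]] [0.4585 0.2522 0.012 ]
[ 514  198   45   47 1470] [536.5837 222.8313]
(538.2012939453125, 218.7987060546875) 27.30173683166504
[[0.5222 0.2292 0.009 ]
 [0.5278 0.229  0.009 ]]
top [[0.5292 0.2266 0.009 ]] [[0.4902 0.239  0.02  ]
 [0.4235 0.2587 0.02  ]]
```

The pointer tip height comes out at 120 mm, with the post top predicted within 0.4 px. The lens origin is near (0.464, 0.250) with yaw about −19°. I'm moving over it for a close check.

Request:
jog_arm:
  motion: [0.1,0.96,0,0,0,0,-1,0,0.96,0,0,0,0,-1,0,0.96,0,0,0,0,-1,0,0.96,0,0,0,0,-1,0,0.96,0,0,0,0,-1,0,0.96,0,0,0,0,-1,0,0.96,0,0,0,0,-1,0,0.96,0,0,0,0,-1,0,0.96,0,0,0,0,-1,0,0.96,0,0,0,0,-1]

```text
time: 11.08
position: [0.4632, 0.2522, 0.1237]
tool_rot: [-0.072, 0.997, -0.0, -0.0]
ft_force: [0.4, -1.6, 0.1]
grip_width: 0.0869
grip_force: 0.0
```

Request:
jog_arm:
  motion: [0,0,0,0,0,1,-1,0,0,0,0,0,1,-1,0,0,0,0,0,1,-1,0,0,0,0,0,1,-1,0,0,0,0,0,1,-1,0,0,0,0,0,1,-1,0,0,0,0,0,0.78,-1,0,0,0,0,0,0,-1,0,0,0,0,0,0,-1]

```text
time: 12.2
position: [0.4632, 0.2507, 0.124]
tool_rot: [0.164, 0.987, -0.0, -0.0]
ft_force: [-0.5, 0.5, -0.8]
grip_width: 0.0867
grip_force: 0.0
```

```bash
python3 - <<'E'
from h import *
import pickle
o=robot.get_obs(); im=robot.camera('wrist'); pickle.dump(o,open('w7.pkl','wb'));cv2.imwrite('pics/w7.png',im)
R=Ro.from_quat(o['tool_rot']).as_matrix()
print(o['time'],o['position'],np.degrees(np.arctan2(-R[0,1],R[1,1])),o['q'])
E
```

```text
12.2 [0.46324843 0.25067603 0.12400152] -18.83648696694219 [ 2.83671307e-01  5.59732487e-01  1.77817814e+00  1.25158846e-05
  8.04052269e-01 -9.58374956e-01]
```

View pics/w7.png

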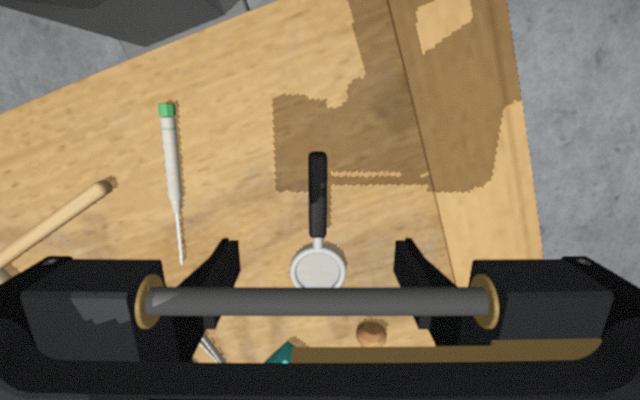

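The handle is vertical in the image from (318,152) to (317,237) and centred between the jaws; the lens is at (318,268).

```bash
python3 - <<'E'
from h import *
import pickle
np.set_printoptions(precision=4,suppress=True)
o=pickle.load(open('w7.pkl','rb'));C=cam('wrist',o);R=Ro.from_quat(o['tool_rot']).as_matrix();im=cv2.imread('pics/w7.png');g=cv2.cvtColor(im,6)
m=(g<50).astype(np.uint8);m[:,:300]=0;m[:,335:]=0;m[245:]=0;m[:140]=0
n,l,st,ce=cv2.connectedComponentsWithStats(m);k=1+np.argmax(st[1:,4]);print(st[k])
for r in range(160,235,12): 
    xs=np.where(l[r]==k)[0];print(r,xs.min(),xs.max())
F=lambda p,z:(pix2w(C,p,z)-o['position'])@R*1000
t=st[k];cx=t[0]+t[2]/2-.5
print('top ends @20',F([(cx,t[1]),(cx,t[1]+t[3])],.02)); print('front @0..',F([(cx,t[1]),(cx,t[1]+t[3])],.01))
print('lens L/R',F([(290,268),(346,268)],.009), F([(318,244)],.012))
E
```

```text
[309 152  18  85 924]
160 309 325
172 309 325
184 309 325
196 310 325
208 310 325
220 323 325
232 322 325
top ends @20 [[ 43.8707   1.357  104.0148]
 [-30.1077   1.4596 103.992 ]]
front @0.. [[ 42.2649   1.3927 114.0143]
 [-34.6098   1.4993 113.9906]]
lens L/R [[-66.7732 -24.2344 114.9859]
 [-66.7581  28.2707 114.9752]] [[-40.6007   1.9525 111.9886]]
```

Request:
jog_arm:
  motion: [0,0.02,0.7,0,0,0,-1,0,0,0.8,0,0,0,-0.5,0,0,0.6,0,0,0,-0.2,0,0,0.4,0,0,0,0,0,0,0.24,0,0,0,0.3,0,0,0,0,0,0,0.5,0,0,0,0,0,0,0.6]
  grip_force: 10

```text
time: 13.12
position: [0.464, 0.2515, 0.0154]
tool_rot: [0.164, 0.986, 0.0, 0.001]
ft_force: [-0.6, -0.4, 0.9]
grip_width: 0.0347
grip_force: 0.0
```

Request:
jog_arm:
  motion: [0,0,0,0,0,0,0.7,0,0,0,0,0,0,0.8,0,0,0,0,0,0,1,0,0,0,0,0,0,1]
  grip_force: 30

```text
time: 13.62
position: [0.4637, 0.2514, 0.0153]
tool_rot: [0.164, 0.986, 0.0, 0.0]
ft_force: [-2.0, -0.5, 5.0]
grip_width: 0.0156
grip_force: 30.0
```

The handle is gripped at 15.6 mm with 30 N. I'm lifting, turning and carrying the lens to the viewing place.

Request:
jog_arm:
  motion: [0,0,-0.15,0,0,0,1,0,0,-0.4,0,0,0,1,0,0,-0.7,0,0,0,1,0,0,-0.8,0,0,0,1,0,0,-0.8,0,0,0,1,0,0,-0.3,0,0,0,1,0,0,0,0,0,-0.75,1,0,0,0,0,0,-1,1,0,0,0,0,0,-1,1,0,0,0,0,0,-1,1,0,0,0,0,0,-1,1,0,0,0,0,0,-1,1]

```text
time: 15.12
position: [0.4627, 0.251, 0.1403]
tool_rot: [-0.037, 0.999, -0.0, -0.001]
ft_force: [-0.4, -0.5, -0.3]
grip_width: 0.0157
grip_force: 30.0
```

Request:
jog_arm:
  motion: [0,0,0,0,0,-1,1,0,0,0,0,0,0,1,0,-0.4,0,0,0,0,1,0,-0.8,0,0,0,0,1,0,-0.9,0,0,0,0,1,0,-0.9,0,0,0,0,1,0,-0.9,0,0,0,0,1,0,-0.9,0,0,0,0,1,0,-0.9,0,0,0,0,1,0,-0.8,0,0,0,0,1,0,-0.5,0,0,0,0,1,0,0,0,0,0,0,1]

```text
time: 16.62
position: [0.503, -0.0279, 0.1407]
tool_rot: [-0.069, 0.998, -0.0, 0.0]
ft_force: [0.4, 0.9, -0.1]
grip_width: 0.0159
grip_force: 30.0
```

```bash
cat >s.py <<'E'
from h import *
import pickle,sys
np.set_printoptions(precision=4,suppress=True)
o=robot.get_obs();p=o['position'];R=Ro.from_quat(o['tool_rot']).as_matrix()
L=p+R@[-.068,0,.0093]
print(o['time'],p,'yaw',np.degrees(np.arctan2(-R[0,1],R[1,1])),R[2],'lens',L,o['grip_width'],o['ft_force'])
d=(np.array([.5769,-.1204,.120])-L)@R;print('units',d/.04)
E
python3 s.py
```

```text
16.625 [ 0.503  -0.0279  0.1407] yaw 7.891171398010309 [-0.0002 -0.0003 -1.    ] lens [ 0.5703 -0.0186  0.1314] 0.01586874063415243 [ 0.3756  0.8957 -0.1404]
units [ 0.187  -2.5438  0.2863]
```

Request:
jog_arm:
  motion: [0.05,-0.4,0.05,0,0,0,1,0.05,-0.6,0.06,0,0,0,1,0.05,-0.6,0.06,0,0,0,1,0.037,-0.5,0.06,0,0,0,1,0,-0.3,0.05,0,0,0,1,0,-0.14,0,0,0,0,1,0,0,0,0,0,0,1,0,0,0,0,0,0,1,0,0,0,0,0,0,1]

```text
time: 17.75
position: [0.5097, -0.127, 0.1296]
tool_rot: [-0.071, 0.997, 0.0, -0.0]
ft_force: [0.6, -0.0, -1.7]
grip_width: 0.0158
grip_force: 30.0
```

```bash
python3 s.py; python3 - <<'E'
from h import *
o=robot.get_obs();im=robot.camera('wrist');s=robot.camera('side');t=robot.camera('top')
C=cam('wrist',o);R=Ro.from_quat(o['tool_rot']).as_matrix();L=o['position']+R@[-.068,0,.0093]
print(w2pix(C,L),w2pix(cam('side'),L),w2pix(cam('top'),L))
c=np.zeros((600,800,3),np.uint8)
c[:300,:480]=cv2.resize(im,(480,300));c[300:600,:480]=cv2.resize(t[130:230,320:480],None,fx=3,fy=3,interpolation=2)
c[:600,484:800]=cv2.resize(s[165:285,330:393],None,fx=5,fy=5,interpolation=2)[:, :316][:600]if 0 else cv2.resize(s[165:285,336:399],(316,600),interpolation=2)
cv2.imwrite('pics/f.png',c)
E
```

```text
17.75 [ 0.5097 -0.127   0.1296] yaw 8.155397318309358 [ 0.0002  0.0002 -1.    ] lens [ 0.577  -0.1173  0.1203] 0.015840419179471717 [ 0.6072 -0.006  -1.682 ]
units [ 0.0142 -0.0759  0.0073]
[[315.32295164 354.21608611]] [[353.85848192 222.08348598]] [[384.63111868 185.67546317]]
```

View pics/f.png

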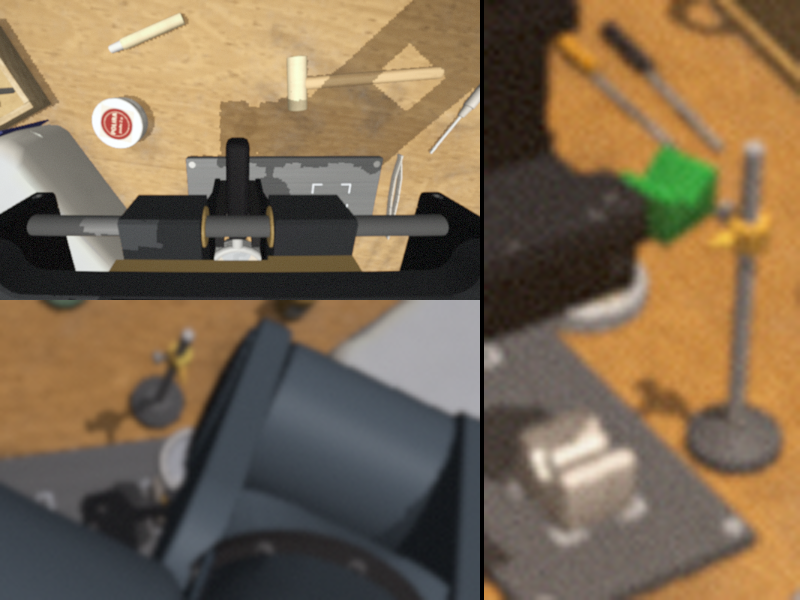

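The side view shows the lens level above the block with its rim end at (645,288), as predicted for 120 mm; the block with the collet sits in the brackets and the pointer is untouched. A final 3 mm correction.

Request:
jog_arm:
  motion: [0.01,-0.04,0,0,0,0,1,0,-0.036,0,0,0,0,1,0,0,0,0,0,0,1,0,0,0,0,0,0,1,0,0,0,0,0,0,1,0,0,0,0,0,0,1,0,0,0,0,0,0,1,0,0,0,0,0,0,1]

```text
time: 18.9
position: [0.5099, -0.1306, 0.1296]
tool_rot: [-0.071, 0.997, 0.0, -0.0]
ft_force: [-0.4, 0.8, -1.1]
grip_width: 0.0158
grip_force: 30.0
```

```bash
python3 s.py
```

```text
18.9 [ 0.5099 -0.1306  0.1296] yaw 8.109870924480536 [ 0.  0. -1.] lens [ 0.5772 -0.121   0.1203] 0.0158052811016969 [-0.3851  0.8014 -1.1087]
units [0.0051 0.0164 0.0063]
```

```bash
python3 -c "
from rig import robot
print(robot.hand_in())"
```

```text
the job is handed in; nothing more can be done
None
```

I handed the job in at 18.9 s: the V-block stands squarely in the viewing outline with the collet still in it, and the lens is held level and steady over its middle at the measured pointer height of about 120 mm; I got no verdict back.

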